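# Sort two rotor sleeves on a gauge pin and hold the recessed teach button with a stylus

## Task

Two green rotor sleeves got mixed up: find the one that fits the gauge pin, slide it fully home on the pin, foot down, and leave it there, and put the other one, which is too narrow to go on, into the red tray; the glass bottle, the timer and the red-capped vial stay where they are. Then, with the right sleeve on the gauge and not before, take the orange stylus from its stand, reach it through the round hole in the top of the gauge and push the recessed teach button fully down, so that the gauge learns this sleeve as its reference. Finish while holding: the stylus stays in the gripper and keeps the button down.

Things in the scene. Friction and masses are not known exactly. Their poses are not given: they have to be found in the camera images.
- gauge: Bench gauge, fixed: white case with blue side cheeks, 144 mm (x) x 106 mm (y), flat top 45 mm (cheeks 47 mm) above the worktop, sloping readout toward its own -x. On top: the steel gauge pin (+30 mm x, y 0) and before it the hole with black rim (-24 mm x, y 0). Origin: centre of underside. Behind the work a cabinet's door handle reaches out to world x = 0.54 m and a bookcase to 0.565 m.
- pin_seat (a point): Foot of the gauge pin: centre of the top of its dark seat disc (43 mm diameter, 48 mm above the worktop). The upright steel pin is 16 mm in diameter and rises 52 mm from here, its last 6 mm tapering to 9 mm. A sleeve is home when its foot rests on this seat; one with too narrow a bore stops on the taper, about 48 mm higher. z up.
- hole_mouth (a point): Centre of the round hole in the gauge's top, at the level of the top (45 mm above the worktop): 13 mm diameter, a straight upright well 36 mm deep.
- teach_top (a point): Centre of the top of the teach button, an orange round button of 9.6 mm diameter at the bottom of the well, 22 mm below the hole's mouth when up.
- teach (a joint): Travel of the teach button: 0 m up, 0.005 m fully down. Sprung: it begins to move at 2 N and takes 6 N at the end of its travel; it comes up again when let go.
- sleeve_a: Green plastic rotor sleeve (upright tube, open both ends): 42 mm tall, 26 mm outside diameter, with a foot flange of 32 mm diameter and 4 mm height. One of the two sleeves is bored 18.5 mm (for 16 mm tubes), the other 13.5 mm (for 13 mm tubes); outside they are alike and the names do not tell which is which. It weighs about 30 g. Origin: centre of the underside of the foot, z up along the bore.
- sleeve_b: Green plastic rotor sleeve (upright tube, open both ends): 42 mm tall, 26 mm outside diameter, with a foot flange of 32 mm diameter and 4 mm height. One of the two sleeves is bored 18.5 mm (for 16 mm tubes), the other 13.5 mm (for 13 mm tubes); outside they are alike and the names do not tell which is which. It weighs about 30 g. Origin: centre of the underside of the foot, z up along the bore.
- tray: Red open tray for the sleeve that does not fit, fixed: 110 mm (x) x 90 mm (y), 20 mm high, walls and floor 3 mm. Origin: centre of its underside.
- stylus: The reset stylus, 108 mm long, about 50 g, upright in its stand, carried by its collar on the rim of the stand's tube (tip 7 mm above the worktop). From the tip: steel shank 7 mm in diameter, 38 mm long; black collar 19 mm in diameter, 5 mm thick; orange grip with black rings, 14 mm in diameter, from 43 to 108 mm. Origin: the tip; z along it to the grip's end.
- stand: Stand of the stylus, fixed: a dark steel foot 52 mm in diameter with an upright black tube, 21 mm outside and 12 mm inside diameter, its rim 45 mm above the worktop. Origin: centre of its underside.
- bottle: Glass bottle with blue cap, 68 mm diameter, 132 mm tall, a bystander. Origin: centre of its underside.
- timer: White bench timer, 66 x 72 x 22 mm, a bystander. Origin: centre of its underside.
- vial: Brown vial with red cap, 23 mm diameter, 48 mm tall, a bystander. Origin: centre of its underside.

How it is judged:
By the outcome, as a careful person would: the job done as asked, in the order asked, and still so for the second after the job is handed in, while the arm keeps its last pose, push and grip.
It also fails if it takes over 72 s, if anything falls off the work surface, if the arm or the gripper's body presses on something with over 40 N, if the wrist force passes 120 N, or if a joint passes its speed limit or range.

## Robot

A 6-joint arm with a two-finger parallel gripper is mounted at the origin on a cart in front of the work surface, level with it; the furniture and walls round the work are solid. World frame = base frame: x ahead of the robot, y to its left, z up, the work surface at z = 0. Lengths are in m, angles in rad, forces in N, time in s.
With the tool pointing down it reaches from about 0.35 to 0.725 m from the base axis. Payload 4.3 kg.
Tool frame: the origin (TCP) lies on the centre line of the jaws, within the pads' length; the fingertips stand 19 mm ahead of it and the grasp point (between the pads) is the TCP; z points along the fingers, y is the line along which they close (so a half turn about z gives the same grasp; the last joint's range is limited). The gripper opens to 85 mm and grips with 20 to 120 N. Pads are 22 mm wide; open, the fingers measure 114 mm over their backs; the gripper's body (76 mm by 85 mm) begins 54 mm behind the grasp point. The pads swing forward as they close: fully open they stand 13 mm farther back than shut.
Start: joints at [1.009, 0.377, 0.081, 1.274, 0, 1.46], TCP at [0.251, 0.517, 0.25] pointing down, gripper open.
Joint ranges: [-2.72, 2.72], [-0.84, 1.66], [-1.02, 1.22], [-1.77, 2.12], [-1.37, 1.28], [-3.14, 3.14]. Speed limits (rad/s): [2.57, 2.57, 3.14, 3.14, 3.14, 3.14].

## Interface

Orientations are given as a rotation vector (axis times angle).
In Python, from workcell import state, capture, camera_params, job_done gives the robot as it stands.
- The arm moves only by the shell command python3 -m handwheel 'ROWS'. ROWS is JSON, a list that holds one entry, the list of rows, each a list of 7 numbers: the closure, from 0 (fully open) to 1 (shut), then the shift along the tool's x, y, z in cm, then the turn, a rotation vector about the tool's x, y, z in degrees. A call has 1 to 8 rows; each row is the pose to reach, as a shift and turn from the pose commanded when the call began, along the tool's axes at that moment; what a row does not reach only later rows make up. A row lasts 1/10 s, in which the tool goes at most 50 mm and 8.59 degrees, less where a joint would pass 70% of its speed; a pose out of reach is approached as far as the arm can. A call with a gripper value outside its range is refused whole. The fingers move at their own pace and stop on an object; the grip force is fixed at half the most. Time passes only in rows, so rows that repeat a pose let the fingers close. It gives the time, the measured TCP pose, the force, the opening and the grip force at its end, in the units of the state.
- state(): the state, without advancing time (a new reading comes with each control period).
- capture(name): name is "side" or "top"; returns the picture (420x560x3 uint8, red, green, blue); there is no depth.
- camera_params(name): a dict with "fx", "fy", "cx", "cy" (pixels), "k1" (the pictures are not rectified: a ray, as slopes to the right and down, at radius r is drawn at 1 + k1 r^2 times it, then the intrinsics apply), "pose" (4x4, takes a point from camera to world coordinates). Camera axes: x right, y up, looking along -z (the intrinsics and any distortion apply to the point x, -y, -z); pixel columns grow to the right and rows downward; lengths in m; the calibration is good to about 2 mm. A picture is of the moment at which its call begins. camera_params takes no time and is no camera call.
- job_done(): hands the job in; it is judged then, once.
The state is a dict: "clock": time; "joint_pos": joint angles; "qvel": joint speeds; "tau": joint torques, N m; "tool_pos": TCP position; "tool_rot": TCP orientation; "force": force on the tool from outside, world axes, zero at the start; "torque": the same for the moment, N m; "finger_gap": finger opening in m; "grasp_force": force on a finger pad.
Only numpy, scipy, OpenCV 4.12 (cv2) and the standard library are available. Lean on these libraries where they do the work, as an engineer would, in place of code of your own. Each camera call takes 0.05 s, during which the arm holds its last target. There are 200 camera calls.

## Working session

There is one attempt and no reset: what is moved stays moved. The work goes in short steps, Python scripts to look and compute and a shell command to move; the robot and the scene stay as the last step left them, time stands still between calls to the robot, and variables do not carry over. Pictures are saved under pics/ and viewed, at most 10 in all, crops included, and the job is handed in when it is done.

```bash
mkdir -p pics; ls
cat > h.py <<'E'
import numpy as np, cv2
from workcell import state, capture, camera_params, job_done
from scipy.spatial.transform import Rotation as R
def shot(name,fn,crop=None,s=1):
    im=capture(name)[:,:,::-1].copy()
    cv2.imwrite('pics/full_'+fn,im)
    if crop: x0,y0,x1,y1=crop; im=im[y0:y1,x0:x1]
    if s!=1: im=cv2.resize(im,None,fx=s,fy=s,interpolation=cv2.INTER_CUBIC)
    cv2.imwrite('pics/'+fn,im); return im
def ray(name,u,v):
    p=camera_params(name);K=np.array([[p['fx'],0,p['cx']],[0,p['fy'],p['cy']],[0,0,1.]])
    q=cv2.undistortPoints(np.array([[[u,v]]],float),K,np.array([p['k1'],0,0,0,0.]))[0,0]
    # the model draws ray r at r(1+k1 r^2): the OpenCV radial model
    T=np.array(p['pose']);d=T[:3,:3]@np.array([q[0],-q[1],-1.]);return T[:3,3],d
def atz(name,u,v,z):
    o,d=ray(name,u,v);return o+d*(z-o[2])/d[2]
def proj(name,P):
    p=camera_params(name);T=np.array(p['pose']);c=T[:3,:3].T@(np.array(P,float)-T[:3,3])
    x,y=c[0]/-c[2],-c[1]/-c[2];f=1+p['k1']*(x*x+y*y);return p['fx']*x*f+p['cx'],p['fy']*y*f+p['cy']
def totool(delta):
    return R.from_rotvec(state()['tool_rot']).inv().apply(delta)*100
E
python3 - <<'E'
from h import *
print(state())
for n in('side','top'):
    p=camera_params(n);print(n,p)
    shot(n,n+'0.png')
a=cv2.imread('pics/side0.png');b=cv2.imread('pics/top0.png')
E
```

```text
pics
{'clock': 0.0, 'joint_pos': array([1.00870593e+00, 3.78088069e-01, 7.96049902e-02, 1.27438873e+00,
       2.76555548e-05, 1.46052001e+00]), 'qvel': array([-9.57535344e-04, -1.14787121e-03, -2.99537560e-06, -6.88536923e-04,
        4.06369027e-04, -2.09252811e-03]), 'tau': array([-2.01282278e-04, -4.63603556e+01,  2.69875520e+01,  2.06768716e-02,
       -7.22743465e-06,  1.13087319e-05]), 'tool_pos': array([0.25068524, 0.51678474, 0.24933846]), 'tool_rot': array([-0.70352725, -3.06107481,  0.00306263]), 'force': array([ 0.72237902, -0.33084167, -1.26151413]), 'torque': array([-0.0194634 , -0.00989821, -0.00808792]), 'grasp_force': 0.0, 'finger_gap': 0.08554143126351056}
side {'fx': 431.0961125834421, 'fy': 431.0961125834421, 'cx': 285.3918264349881, 'cy': 214.5272013212403, 'k1': -0.04620926582310089, 'pose': array([[-0.95177931,  0.17808612, -0.24980288,  0.22339097],
       [-0.30675817, -0.54198262,  0.78240288,  1.01850709],
       [ 0.00394627,  0.82130395,  0.57047721,  0.63970657],
       [ 0.        ,  0.        ,  0.        ,  1.        ]])}
top {'fx': 380.72091717404027, 'fy': 380.72091717404027, 'cx': 284.2242912108004, 'cy': 212.10340699752996, 'k1': -0.028867938510342885, 'pose': array([[-0.09327755,  0.96967826, -0.22588355,  0.29395687],
       [-0.99563857, -0.09124838,  0.01943104,  0.22308634],
       [-0.00176965,  0.22671085,  0.9739605 ,  0.92795032],
       [ 0.        ,  0.        ,  0.        ,  1.        ]])}
```

View pics/top0.png

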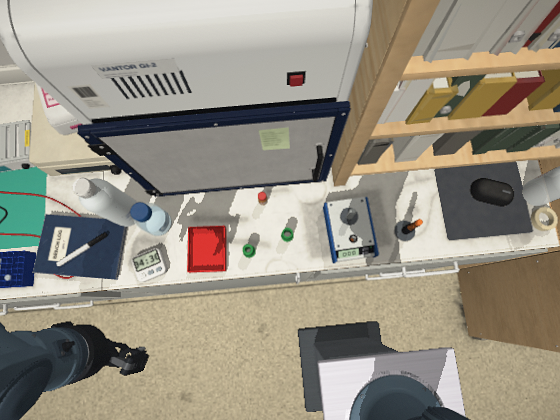

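View pics/side0.png

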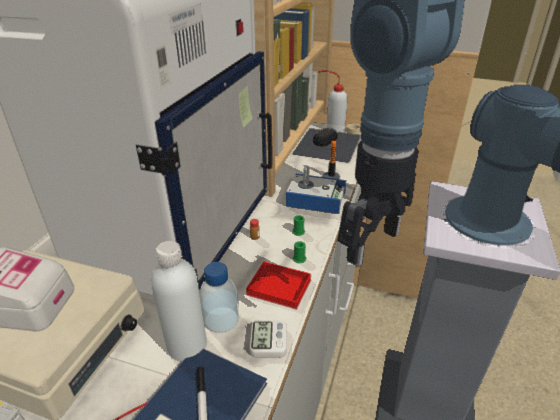

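The top view shows the tray at (207,248), the sleeves at (249,250) and (287,235), the gauge pin near (349,216), the hole near (353,239) and the stylus stand near (405,232). The side view shows the same layout. I'll zoom in on the full-resolution image.

Run:
```python
from h import *
a=cv2.imread('pics/full_top0.png')[180:270,225:435]
a=cv2.resize(a,(798,342),interpolation=cv2.INTER_CUBIC)   # 3.8x
b=cv2.imread('pics/full_side0.png')[125:275,240:370]
b=cv2.resize(b,None,fx=1.7,fy=1.7,interpolation=cv2.INTER_CUBIC)
c=np.zeros((342+256,800,3),np.uint8);c[:342,:798]=a;c[342:342+b.shape[0],:b.shape[1]]=b[:256]
# big sleeve crops
f=cv2.imread('pics/full_top0.png')
for i,(u,v) in enumerate([(249,250),(287,235)]):
    d=cv2.resize(f[v-10:v+10,u-10:u+10],(250,250),interpolation=cv2.INTER_CUBIC);c[345:595,230+i*260:480+i*260]=d
cv2.imwrite('pics/z1.png',c)
hsv=cv2.cvtColor(f,cv2.COLOR_BGR2HSV)
m=cv2.inRange(hsv,(50,120,40),(75,255,255));m[:, :230]=0;m[:,310:]=0
n,l,s,ce=cv2.connectedComponentsWithStats(m)
for i in range(1,n):
    if s[i,4]>20: print(s[i],ce[i],atz('top',*ce[i],.03))
for nm,u,v,z in [('pin',349,212,.1),('hole',353,239,.045),('tray',207,248,.01),('stand',402,233,.02),('sA',249,248,.042),('sB',287,233,.042)]: print(nm,atz('top',u,v,z))
```

```text
[281 228  12  13  86] [286.94186047 234.44186047] [0.44704493 0.2038189  0.03      ]
[243 244  12  13 102] [248.47058824 250.48039216] [0.41725332 0.2981581  0.03      ]
pin [0.47265509 0.06246358 0.1       ]
hole [0.4191676  0.05098195 0.045     ]
tray [0.43535848 0.39969141 0.01      ]
stand [ 0.42602942 -0.07431773  0.02      ]
sA [0.42130093 0.29549804 0.042     ]
sB [0.44841701 0.20361289 0.042     ]
```

View pics/z1.png

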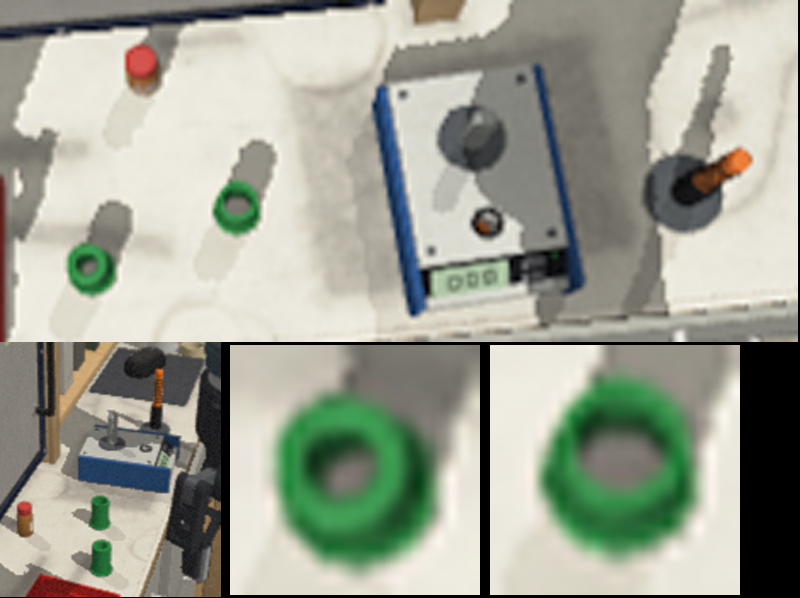

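The right sleeve, at (287,235), has the wide bore. The left one, at (249,250), is the narrow one and goes in the tray. Next I'll compute positions with silhouette fits and both cameras.

```bash
cat >> h.py <<'E'
from scipy.optimize import least_squares
t=np.linspace(0,2*np.pi,40,endpoint=False)
def circ(x,y,z,r): return np.c_[x+r*np.cos(t),y+r*np.sin(t),z+0*t]
def sleeve_sil(name,x,y,z):
    pts=np.vstack([circ(x,y,z,.016),circ(x,y,z+.004,.016),circ(x,y,z+.042,.013)])
    h=cv2.convexHull(np.array([proj(name,p) for p in pts],np.float32))
    m=cv2.moments(h);return np.array([m['m10'],m['m01']])/m['m00'],h
def green(name,fn,box):
    f=cv2.imread(fn);hsv=cv2.cvtColor(f,cv2.COLOR_BGR2HSV)
    m=cv2.inRange(hsv,(45,90,25),(80,255,255));k=np.zeros_like(m);x0,y0,x1,y1=box;k[y0:y1,x0:x1]=m[y0:y1,x0:x1]
    c=max(cv2.findContours(k,cv2.RETR_EXTERNAL,cv2.CHAIN_APPROX_NONE)[0],key=cv2.contourArea)
    h=np.zeros_like(m);cv2.fillPoly(h,[c],1);ys,xs=np.nonzero(h);return np.array([xs.mean(),ys.mean()]),len(xs)
E
python3 - <<'E'
from h import *
for tag,bt,bs in [('narrow',(235,238,262,262),(290,238,310,268)),('wide',(275,222,300,248),(290,212,310,238))]:
    for n,b in(('top',bt),('side',bs)):
        c,a=green(n,f'pics/full_{n}0.png',b)
        s=least_squares(lambda q:sleeve_sil(n,q[0],q[1],0)[0]-c,[.43,.25])
        print(tag,n,s.x,a)
P=lambda x,y:(225+(x+.5)/3.8-.5,180+(y+.5)/3.8-.5)
for nm,x,y,z in[('seat',472,137,.048),('hole',487,222,.045),('foot',684,192,.004),('stytop',741,158,.115),('cheekTL',381,88,.047),('cheekTR',538,67,.047)]:
    print(nm,P(x,y),atz('top',*P(x,y),z))
# side zoom coordinates  1.7x offset (240,125), y offset 342
Q=lambda x,y:(240+(x+.5)/1.7-.5,125+(y-342+.5)/1.7-.5)
for nm,x,y,z in[('pintip',113,412,.1),('hole',145,449,.045),('stytop',160,370,.115),('collar',156,402,.047)]:
    print(nm,atz('side',*Q(x,y),z))
f=cv2.imread('pics/full_top0.png');h=cv2.cvtColor(f,cv2.COLOR_BGR2HSV)
m=(cv2.inRange(h,(0,150,80),(6,255,255))|cv2.inRange(h,(174,150,80),(180,255,255)));m[:,:180]=0;m[:,235:]=0;m[:220]=0
ys,xs=np.nonzero(m);print('tray',xs.mean(),ys.mean(),atz('top',xs.mean(),ys.mean(),.012),atz('top',xs.min(),ys.mean(),.02),atz('top',xs.max(),ys.mean(),.02))
s=state();print(R.from_rotvec(s['tool_rot']).as_matrix().round(3))
E
```

```text
Traceback (most recent call last):
  File "h.py", line 27, in sleeve_sil
    h=cv2.convexHull(np.array([proj(name,p) for p in pts],np.float32))
                               ~~~~^^^^^^^^
  File "h.py", line 18, in proj
    p=camera_params(name);T=np.array(p['pose']);c=T[:3,:3].T@(np.array(P,float)-T[:3,3])
ValueError: time passes only in moves, steps and waits
```

```bash
sed -i '/^def shot/i import functools\ncamera_params=functools.lru_cache(None)(camera_params)' h.py
python3 - <<'E'
from h import *
for tag,bt,bs in [('narrow',(235,238,262,262),(290,238,310,268)),('wide',(275,222,300,248),(290,212,310,238))]:
    for n,b in(('top',bt),('side',bs)):
        c,a=green(n,f'pics/full_{n}0.png',b)
        s=least_squares(lambda q:sleeve_sil(n,q[0],q[1],0)[0]-c,[.43,.25],diff_step=1e-3)
        print(tag,n,s.x,a)
P=lambda x,y:(225+(x+.5)/3.8-.5,180+(y+.5)/3.8-.5)
for nm,x,y,z in[('seat',472,137,.048),('hole',487,222,.045),('foot',684,192,.004),('stytop',741,158,.115),('cheekTL',381,88,.047),('cheekTR',538,67,.047)]:
    print(nm,P(x,y),atz('top',*P(x,y),z))
Q=lambda x,y:(240+(x+.5)/1.7-.5,125+(y-342+.5)/1.7-.5)
for nm,x,y,z in[('pintip',113,412,.1),('hole',145,449,.045),('stytop',160,370,.115),('collar',156,402,.047)]:
    print(nm,atz('side',*Q(x,y),z))
f=cv2.imread('pics/full_top0.png');h=cv2.cvtColor(f,cv2.COLOR_BGR2HSV)
m=(cv2.inRange(h,(0,150,80),(6,255,255))|cv2.inRange(h,(174,150,80),(180,255,255)));m[:,:180]=0;m[:,235:]=0;m[:220]=0
ys,xs=np.nonzero(m);print('tray',xs.mean(),ys.mean(),atz('top',xs.mean(),ys.mean(),.012),atz('top',xs.min(),ys.mean(),.02),atz('top',xs.max(),ys.mean(),.02))
s=state();print(R.from_rotvec(s['tool_rot']).as_matrix().round(3))
E
```

```text
narrow top [0.42033846 0.29970232] 126
narrow side [0.42046704 0.29846136] 216
wide top [0.45067197 0.20353259] 124
wide side [0.45114543 0.20078539] 183
seat (348.8421052631579, 215.68421052631578) [0.47502261 0.05392844 0.048     ]
hole (352.7894736842105, 238.05263157894737) [0.42144132 0.05117488 0.045     ]
foot (404.63157894736844, 230.1578947368421) [ 0.43478023 -0.08721884  0.004     ]
stytop (419.63157894736844, 221.21052631578948) [ 0.43439638 -0.08604151  0.115     ]
cheekTL (324.89473684210526, 202.78947368421052) [0.51191681 0.10661486 0.047     ]
cheekTR (366.2105263157895, 197.26315789473685) [0.51624334 0.00620403 0.047     ]
pintip [0.47618837 0.04876406 0.1       ]
hole [0.42182213 0.05104822 0.045     ]
stytop [ 0.43415395 -0.09055925  0.115     ]
collar [ 0.43985192 -0.10513131  0.047     ]
tray 206.42615294804438 248.71220081727964 [0.43344659 0.40077749 0.012     ] [0.43654339 0.44581279 0.02      ] [0.42809791 0.35476927 0.02      ]
[[-0.9    0.437 -0.001]
 [ 0.437  0.9   -0.002]
 [ 0.    -0.002 -1.   ]]
```

Both cameras agree to within about 3 mm, and the seat-to-hole distance comes out at 53.7 mm (nominal 54). I'll go above the narrow sleeve with the jaws along y.

```bash
python3 -m handwheel '[[[0.4,-24.8,-12.2,0,0,0,-8],[0.4,-24.8,-12.2,0,0,0,-16],[0.4,-24.8,-12.2,0,0,0,-24],[0.4,-24.8,-12.2,4,0,0,-29],[0.4,-24.8,-12.2,8,0,0,-29],[0.4,-24.8,-12.2,12,0,0,-29],[0.4,-24.8,-12.2,14,0,0,-29],[0.4,-24.8,-12.2,14,0,0,-29]]]'
python3 - <<'E'
from h import *
s=state();print(s['tool_pos'],R.from_rotvec(s['tool_rot']).as_matrix().round(3).tolist(),s['finger_gap'])
print(totool(np.array([.4203,.299,.028])-s['tool_pos']))
E
```

```text
clock: 0.9
tool_pos: [0.4176, 0.2953, 0.1048]
tool_rot: [0.08, -3.131, 0.008]
force: [-1.1, -0.1, 0.8]
finger_gap: 0.0512
grasp_force: 0.0
[0.4175637  0.29526178 0.10479515] [[-0.999, -0.051, -0.009], [-0.051, 0.999, -0.006], [0.01, -0.005, -1.0]] 0.05118848478374879
[-0.36672724  0.39811909  7.67441093]
```

```bash
python3 -m handwheel '[[[0.4,0,0,3,0,0,0],[0.4,0,0,6,0,0,0],[0.4,0,0,8.1,0,0,0],[0.4,0,0,8.1,0,0,0],[0.9,0,0,8.1,0,0,0],[0.9,0,0,8.1,0,0,0],[0.9,0,0,8.1,0,0,0],[0.9,0,0,8.1,0,0,0]]]'
```

```text
clock: 1.7
tool_pos: [0.4223, 0.3005, 0.0314]
tool_rot: [-0.086, 3.137, 0.004]
force: [-1.9, 0.7, 6.5]
finger_gap: 0.0245
grasp_force: 59.4
```

```bash
python3 -m handwheel '[[[0.9,0,0,-4,0,0,0],[0.9,0,2,-5,0,0,0],[0.9,-1.9,6,-5,0,0,0],[0.9,-1.9,10.1,-5,0,0,0],[0.9,-1.9,10.1,-5,0,0,0],[0.9,-1.9,10.1,-3,0,0,0],[0.9,-1.9,10.1,-0.8,0,0,0],[0.9,-1.9,10.1,-0.3,0,0,0]]]' && python3 -m handwheel '[[[0.9,0,0,0.1,0,0,0],[0.9,0,0,0.1,0,0,0],[0.6,0,0,0.1,0,0,0],[0.5,0,0,0.1,0,0,0],[0.5,0,0,0.1,0,0,0],[0.5,0,0,-3,0,0,0],[0.5,0,0,-7,0,0,0],[0.5,0,0,-8,0,0,0]]]'
python3 - <<'E'
from h import *
s=state();print(s['tool_pos'],R.from_rotvec(s['tool_rot']).as_matrix().round(3).tolist())
print(totool(np.array([.4508,.2025,.110])-s['tool_pos']))
E
```

```text
clock: 2.5
tool_pos: [0.4341, 0.4009, 0.0334]
tool_rot: [0.085, -3.14, -0.0]
force: [-9.2, -6.5, 36.5]
finger_gap: 0.0247
grasp_force: 63.1
clock: 3.3
tool_pos: [0.4366, 0.4027, 0.1165]
tool_rot: [-0.085, 3.135, 0.006]
force: [1.3, 1.6, 0.2]
finger_gap: 0.0428
grasp_force: 0.0
[0.43656369 0.402661   0.11651205] [[-0.999, -0.054, 0.005], [-0.054, 0.999, 0.004], [-0.006, 0.004, -1.0]]
[ -0.33224034 -20.0660632    0.58120088]
```

```bash
python3 -m handwheel '[[[0.4,-0.4,-5,0,0,0,0],[0.4,-0.4,-10,0,0,0,0],[0.4,-0.4,-15,0,0,0,0],[0.4,-0.4,-20,0,0,0,0],[0.4,-0.4,-20,0.6,0,0,0],[0.4,-0.4,-20,0.6,0,0,0],[0.4,-0.4,-20,0.6,0,0,0],[0.4,-0.4,-20,0.6,0,0,0]]]'
python3 - <<'E'
from h import *
s=state();print(s['tool_pos'])
print(totool(np.array([.4508,.2025,.030])-s['tool_pos']))
a=shot('top','t2.png',(180,210,310,275),4);b=shot('side','s2.png',(240,170,370,310),4)
cv2.imwrite('pics/z2.png',np.hstack([cv2.resize(a,(390,195)),cv2.resize(b[:,:],(390,420))[:195]]) if 0 else np.vstack([a,cv2.resize(b,(520,300))])[:600])
E
```

```text
clock: 4.1
tool_pos: [0.4493, 0.203, 0.1063]
tool_rot: [-0.089, 3.14, 0.001]
force: [-0.1, -0.8, 1.1]
finger_gap: 0.0511
grasp_force: 0.0
[0.44931329 0.20302401 0.1062952 ]
[-0.1435947  -0.06386003  7.62953035]
```

View pics/z2.png

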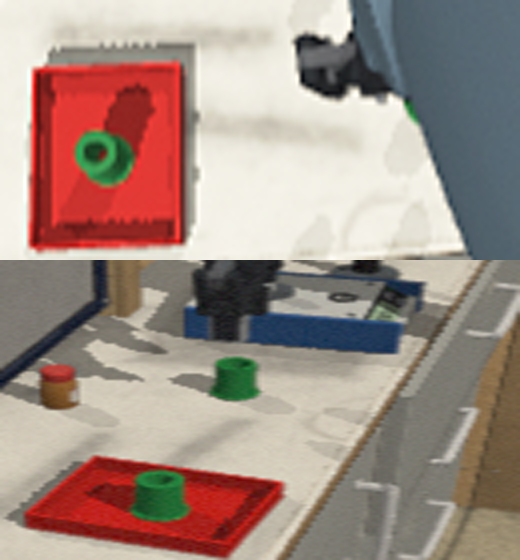

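The narrow sleeve stands upright in the tray, with its top at (100,155) in the upper crop. The wide one stands untouched below the gripper. Descend and grip.

```bash
python3 -m handwheel '[[[0.4,-0.15,0,3,0,0,0],[0.4,-0.15,0,6,0,0,0],[0.4,-0.15,0,7.6,0,0,0],[0.4,-0.15,0,7.6,0,0,0],[0.9,-0.15,0,7.6,0,0,0],[0.9,-0.15,0,7.6,0,0,0],[0.9,-0.15,0,7.6,0,0,0],[0.9,-0.15,0,7.6,0,0,0]]]' && python3 -m handwheel '[[[0.9,0,0,-3,0,0,0],[0.9,0,0,-7,0,0,0],[0.9,0,0,-11,0,0,0],[0.9,0,-3,-12,0,0,0],[0.9,-0.6,-6,-12,0,0,0],[0.9,-1,-9,-12,0,0,0],[0.9,-1,-9,-12,0,0,0],[0.9,-1,-9,-12,0,0,0]]]'
python3 - <<'E'
from h import *
s=state();print(s['tool_pos'],s['tool_rot'])
for n in('top','side'): shot(n,n+'3.png')
a=cv2.resize(cv2.imread('pics/top3.png')[150:290,220:420],(400,280));b=cv2.resize(cv2.imread('pics/side3.png')[120:260,240:380],(390,390))
c=np.zeros((390,792,3),np.uint8);c[:280,:400]=a;c[:,402:]=b;cv2.imwrite('pics/z3.png',c)
E
```

```text
clock: 5.0
tool_pos: [0.452, 0.2024, 0.0316]
tool_rot: [-0.086, 3.138, 0.002]
force: [-0.4, 0.4, 5.0]
finger_gap: 0.025
grasp_force: 59.3
clock: 5.8
tool_pos: [0.4657, 0.1122, 0.1505]
tool_rot: [-0.083, 3.14, 0.001]
force: [0.4, -0.4, -0.8]
finger_gap: 0.0247
grasp_force: 59.1
[0.46567803 0.11215323 0.15053611] [-8.28889780e-02  3.14017268e+00  9.64539771e-04]
```

View pics/z3.png

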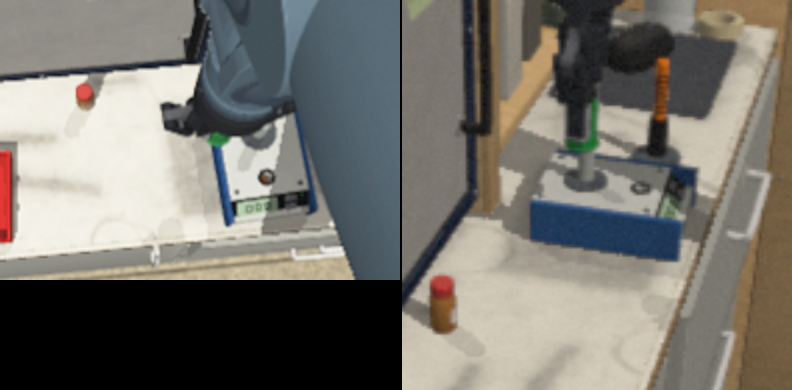

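Run:
```python
from h import *
Q=lambda x,y:(240+(x-402+.5)/2.786-.5,120+(y+.5)/2.786-.5)
for nm,x,y,z in[('seat',587,181,.048),('hole',640,187,.045)]: print(nm,atz('side',*Q(x,y),z))
f=cv2.resize(cv2.imread('pics/full_side0.png')[155:205,280:350],None,fx=8,fy=8,interpolation=cv2.INTER_CUBIC)
# overlay predicted seat disc and pin for two hypotheses
def pl(P,col):
    q=np.array([[(proj('side',p)[0]-280+.5)*8-.5,(proj('side',p)[1]-155+.5)*8-.5] for p in P]).round().astype(int)
    cv2.polylines(f,[q],True,col,1)
g=f.copy()
x,y=.4752,.0525
pl(circ(x,y,.048,.0215),(0,0,255));pl(circ(x,y,.094,.008),(0,255,0));pl(circ(x,y,.1,.0045),(0,255,0));pl(circ(.4216,.0511,.045,.0065),(255,0,255))
cv2.imwrite('pics/z4.png',f)
```

```text
seat [0.47288667 0.0563767  0.048     ]
hole [0.42290214 0.04634723 0.045     ]
```

View pics/z4.png

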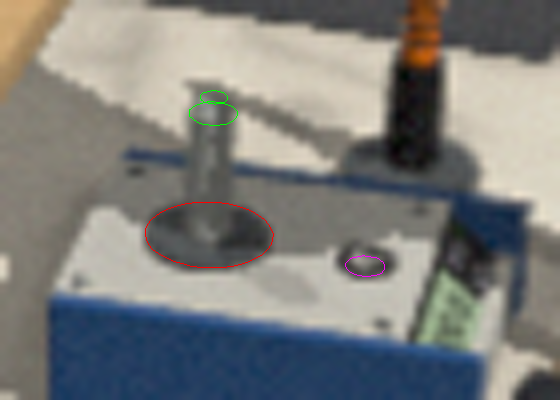

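```bash
python3 -m handwheel '[[[0.9,-0.3,-3,0,0,0,0],[0.9,-0.75,-6,0,0,0,0],[0.9,-0.75,-6,0.5,0,0,0],[0.9,-0.75,-6,1.2,0,0,0],[0.9,-0.75,-6,1.2,0,0,0],[0.9,-0.75,-6,1.2,0,0,0]]]'
python3 - <<'E'
from h import *
s=state();print(s['tool_pos'],s['tool_rot'])
shot('side','s5.png')
f=cv2.resize(cv2.imread('pics/s5.png')[145:205,270:340],None,fx=8,fy=8,interpolation=cv2.INTER_CUBIC)
def pl(P,col):
    q=np.array([[(proj('side',p)[0]-270+.5)*8-.5,(proj('side',p)[1]-145+.5)*8-.5] for p in P]).round().astype(int)
    cv2.polylines(f,[q],True,col,1)
x,y=s['tool_pos'][:2]-[.001,0];z=s['tool_pos'][2]-.0316
pl(circ(x,y,z,.016),(0,0,255));pl(circ(x,y,z+.042,.013),(0,0,255));pl(circ(.4752,.0525,.048,.0215),(255,0,255))
cv2.imwrite('pics/z5.png',f)
E
```

```text
clock: 6.5
tool_pos: [0.4756, 0.0541, 0.1378]
tool_rot: [0.088, -3.139, -0.001]
force: [0.3, 0.5, -0.4]
finger_gap: 0.0245
grasp_force: 59.2
[0.47561186 0.05405734 0.13781159] [ 8.80695141e-02 -3.13900776e+00 -6.77641589e-04]
```

View pics/z5.png

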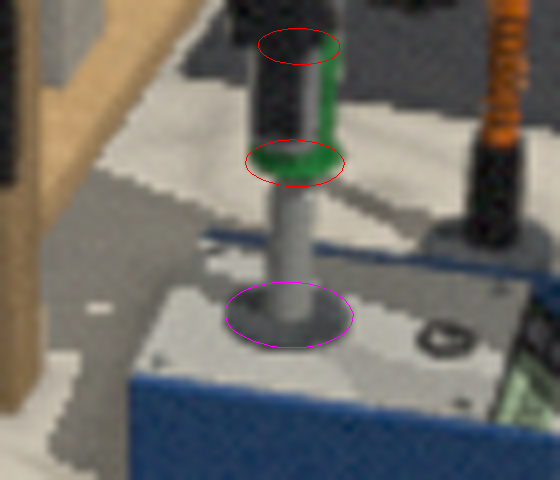

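The sleeve hangs about 1.3 mm to the right of the pin axis (flange centre x≈295, pin ≈291 in the crop). I'll correct that and lower it onto the taper.

```bash
python3 -m handwheel '[[[0.9,-0.15,-0.1,0,0,0,0],[0.9,-0.15,-0.1,0.3,0,0,0],[0.9,-0.15,-0.1,0.6,0,0,0],[0.9,-0.15,-0.1,0.9,0,0,0],[0.9,-0.15,-0.1,1.2,0,0,0],[0.9,-0.15,-0.1,1.5,0,0,0],[0.9,-0.15,-0.1,1.5,0,0,0]]]'
```

```text
clock: 7.25
tool_pos: [0.4773, 0.0523, 0.1227]
tool_rot: [0.085, -3.139, -0.001]
force: [-1.8, 1.6, -2.2]
finger_gap: 0.0249
grasp_force: 59.1
```

Past the taper with little force, so it's the right sleeve. Continue down.

```bash
python3 -m handwheel '[[[0.9,0,0,0.7,0,0,0],[0.9,0,0,1.4,0,0,0],[0.9,0,0,2.1,0,0,0],[0.9,0,0,2.8,0,0,0],[0.9,0,0,3.5,0,0,0],[0.9,0,0,3.9,0,0,0],[0.9,0,0,3.9,0,0,0]]]'
```

```text
clock: 7.95
tool_pos: [0.4773, 0.0523, 0.0833]
tool_rot: [0.086, -3.139, -0.001]
force: [-2.5, 4.0, -2.6]
finger_gap: 0.0248
grasp_force: 59.0
```

Another 3–4 mm, then release and lift.

```bash
python3 -m handwheel '[[[0.9,0,0,0.2,0,0,0],[0.9,0,0,0.35,0,0,0],[0.9,0,0,0.35,0,0,0],[0.7,0,0,0.35,0,0,0],[0.5,0,0,0.35,0,0,0],[0.5,0,0,0.35,0,0,0],[0.5,0,0,0.35,0,0,0]]]' && python3 -m handwheel '[[[0.5,0,0,-2,0,0,0],[0.5,0,0,-5,0,0,0],[0.5,0,0,-9,0,0,0],[0.5,0,0,-12,0,0,0],[0.5,0,0,-12,0,0,0],[0.5,0,0,-12,0,0,0]]]'
python3 - <<'E'
from h import *
s=state();print(s['tool_pos'],s['tool_rot'],totool(np.array([.434,-.0875,.2])-s['tool_pos']))
shot('side','s6.png',(270,120,350,205),7)
E
```

```text
clock: 8.65
tool_pos: [0.4792, 0.0515, 0.0813]
tool_rot: [-0.085, 3.138, -0.002]
force: [-0.1, 0.0, 0.4]
finger_gap: 0.0429
grasp_force: 0.0
clock: 9.25
tool_pos: [0.479, 0.0517, 0.2016]
tool_rot: [-0.085, 3.137, -0.001]
force: [-0.2, -0.7, 0.4]
finger_gap: 0.0427
grasp_force: 0.0
[0.47902819 0.05174547 0.20161437] [-8.48931063e-02  3.13744703e+00 -9.16247436e-04] [  5.24969214 -13.66057082   0.15487227]
```

View pics/s6.png

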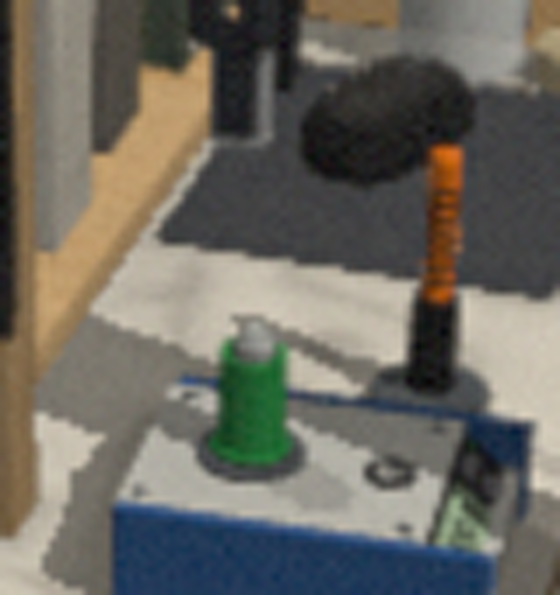

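The sleeve is home: its flange sits on the dark seat at (250,455) and the pin tip shows above it. Now the stylus.

```bash
python3 -m handwheel '[[[0.5,2,-5,0,0,0,0],[0.5,4,-10,0,0,0,0],[0.5,5.25,-13.7,0,0,0,0],[0.5,5.25,-13.7,3,0,0,0],[0.5,5.25,-13.7,5,0,0,0],[0.5,5.25,-13.7,5,0,0,0],[0.5,5.25,-13.7,5,0,0,0]]]'
python3 - <<'E'
from h import *
s=state();print(s['tool_pos'],s['tool_rot'],totool(np.array([.434,-.0875,.082])-s['tool_pos']))
a=shot('side','s7.png',(300,110,370,190),7);b=shot('top','t7.png',(360,190,440,250),3)
c=np.zeros((560,740,3),np.uint8);c[:,:490]=a;c[:180,495:735]=b;cv2.imwrite('pics/z7.png',c)
E
```

```text
clock: 10.0
tool_pos: [0.4318, -0.0872, 0.1499]
tool_rot: [0.085, -3.138, -0.002]
force: [-0.5, 0.2, 0.5]
finger_gap: 0.0429
grasp_force: 0.0
[ 0.43180178 -0.08719607  0.14987217] [ 8.53992034e-02 -3.13752569e+00 -1.73299938e-03] [-0.23734439 -0.0503343   6.78650875]
```

View pics/z7.png

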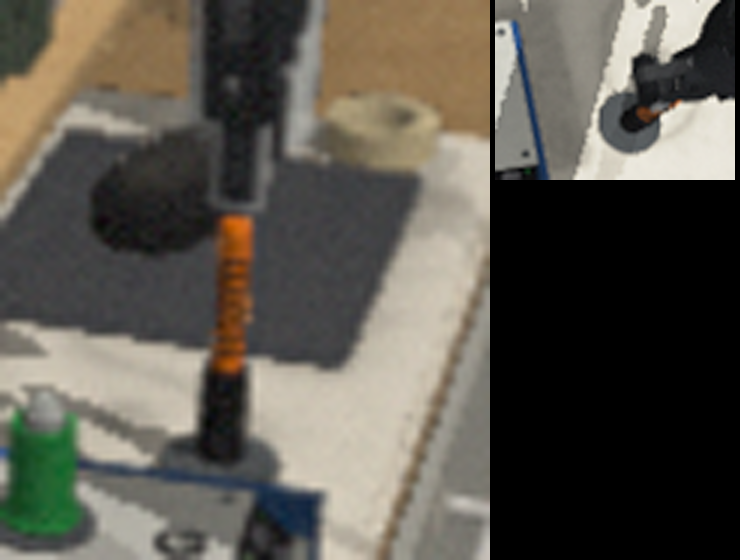

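```bash
python3 -m handwheel '[[[0.5,-0.3,0,3,0,0,0],[0.5,-0.3,0,6,0,0,0],[0.5,-0.3,0,6.8,0,0,0],[0.5,-0.3,0,6.8,0,0,0],[1,-0.3,0,6.8,0,0,0],[1,-0.3,0,6.8,0,0,0],[1,-0.3,0,6.8,0,0,0],[1,-0.3,0,6.8,0,0,0]]]' && python3 -m handwheel '[[[1,0,0,-2,0,0,0],[1,0,0,-4,0,0,0],[1,0,0,-7,0,0,0],[1,0,0,-10,0,0,0],[1,0,0,-10,0,0,0]]]'
```

```text
clock: 10.9
tool_pos: [0.4374, -0.0881, 0.0843]
tool_rot: [-0.085, 3.137, -0.002]
force: [-0.4, 0.1, 6.8]
finger_gap: 0.0124
grasp_force: 58.6
clock: 11.4
tool_pos: [0.4387, -0.0884, 0.1869]
tool_rot: [-0.085, 3.133, -0.004]
force: [1.0, 0.3, -0.4]
finger_gap: 0.0124
grasp_force: 58.4
```

```bash
python3 -m handwheel '[[[1,0.2,5,0,0,0,0],[1,0.4,10,0,0,0,0],[1,0.6,14,0,0,0,0],[1,0.6,14,2,0,0,0],[1,0.6,14,4.5,0,0,0],[1,0.6,14,4.5,0,0,0],[1,0.6,14,4.5,0,0,0]]]'
python3 - <<'E'
from h import *
s=state();print(s['tool_pos'],s['tool_rot'])
shot('top','t8.png')
shot('side','s8.png')
def ov(n,fn,box,k):
    x0,y0,x1,y1=box
    f=cv2.resize(cv2.imread(fn)[y0:y1,x0:x1],None,fx=k,fy=k,interpolation=cv2.INTER_CUBIC)
    def pl(P,col):
        q=np.array([[(proj(n,p)[0]-x0+.5)*k-.5,(proj(n,p)[1]-y0+.5)*k-.5] for p in P]).round().astype(int);cv2.polylines(f,[q],True,col,1)
    x,y=s['tool_pos'][:2]-[.002,0];z=s['tool_pos'][2]-.0773
    pl(circ(x,y,z,.0035),(0,0,255));pl(circ(x,y,z+.038,.0095),(0,0,255));pl(circ(.4220,.0511,.045,.0065),(255,0,255))
    return f
a=ov('side','pics/s8.png',(290,150,340,205),8);b=ov('top','pics/t8.png',(320,195,380,265),6)
c=np.zeros((440,764,3),np.uint8);c[:,:400]=a;c[:420,402:762]=b;cv2.imwrite('pics/z8.png',c)
E
```

```text
clock: 12.1
tool_pos: [0.4214, 0.052, 0.1374]
tool_rot: [0.085, -3.138, -0.0]
force: [-0.1, 1.0, -0.1]
finger_gap: 0.0124
grasp_force: 58.7
[0.42139958 0.05201226 0.13741803] [ 8.50941916e-02 -3.13827765e+00 -3.76268286e-04]
```

View pics/z8.png

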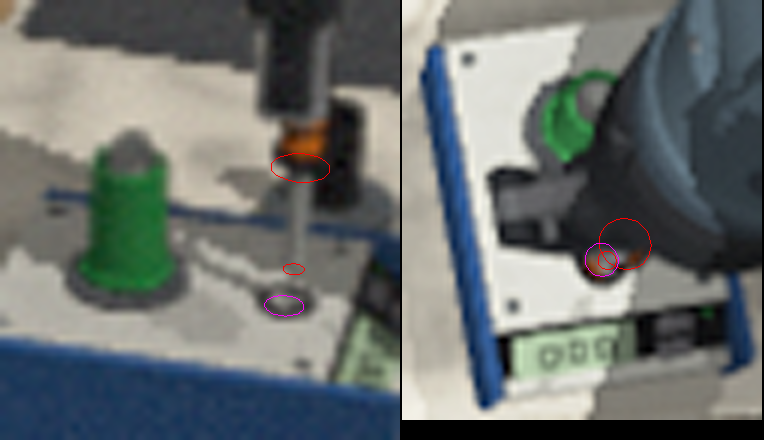

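The shank stands about 2.7 mm to the right of the hole's axis (≈294 against 286 in the side crop). I'll shift +x by 2.8 mm and feel my way in.

```bash
python3 -m handwheel '[[[1,-0.28,-0.1,0,0,0,0],[1,-0.28,-0.1,0.5,0,0,0],[1,-0.28,-0.1,1,0,0,0],[1,-0.28,-0.1,1.4,0,0,0],[1,-0.28,-0.1,1.6,0,0,0],[1,-0.28,-0.1,1.8,0,0,0],[1,-0.28,-0.1,1.8,0,0,0]]]'
```

```text
clock: 12.9
tool_pos: [0.4249, 0.0512, 0.1195]
tool_rot: [0.085, -3.14, -0.0]
force: [-0.6, -0.4, -0.1]
finger_gap: 0.0126
grasp_force: 58.7
```

No contact with the tip about 3 mm below the mouth. Continue to just above the button.

```bash
python3 -m handwheel '[[[1,0,0,0.3,0,0,0],[1,0,0,0.6,0,0,0],[1,0,0,0.9,0,0,0],[1,0,0,1.2,0,0,0],[1,0,0,1.4,0,0,0],[1,0,0,1.6,0,0,0],[1,0,0,1.6,0,0,0]]]'
```

```text
clock: 13.6
tool_pos: [0.425, 0.0512, 0.1035]
tool_rot: [0.085, -3.14, -0.0]
force: [0.2, 0.7, -0.3]
finger_gap: 0.0125
grasp_force: 58.7
```

```bash
python3 -m handwheel '[[[1,0,0,0.2,0,0,0],[1,0,0,0.4,0,0,0],[1,0,0,0.5,0,0,0],[1,0,0,0.5,0,0,0],[1,0,0,0.5,0,0,0]]]'; python3 -m handwheel '[[[1,0,0,0.1,0,0,0],[1,0,0,0.2,0,0,0],[1,0,0,0.3,0,0,0],[1,0,0,0.3,0,0,0],[1,0,0,0.3,0,0,0]]]'
```

```text
clock: 14.1
tool_pos: [0.4254, 0.0512, 0.099]
tool_rot: [-0.085, 3.14, 0.0]
force: [0.1, 0.4, 1.8]
finger_gap: 0.0125
grasp_force: 58.8
clock: 14.6
tool_pos: [0.4254, 0.0512, 0.096]
tool_rot: [-0.085, 3.14, 0.0]
force: [-0.4, -0.0, 4.1]
finger_gap: 0.0124
grasp_force: 59.0
```

The spring is responding (4 N is about 2.6 mm of travel). Press until it is clearly past the 6 N stop.

```bash
python3 -m handwheel '[[[1,0,0,0.1,0,0,0],[1,0,0,0.2,0,0,0],[1,0,0,0.3,0,0,0],[1,0,0,0.3,0,0,0],[1,0,0,0.3,0,0,0]]]'; python3 -m handwheel '[[[1,0,0,0.05,0,0,0],[1,0,0,0.1,0,0,0],[1,0,0,0.1,0,0,0],[1,0,0,0.1,0,0,0]]]'
```

```text
clock: 15.1
tool_pos: [0.4261, 0.0512, 0.0943]
tool_rot: [-0.085, 3.138, -0.0]
force: [-2.8, 0.6, 18.5]
finger_gap: 0.0123
grasp_force: 60.9
clock: 15.5
tool_pos: [0.4263, 0.0512, 0.0941]
tool_rot: [-0.085, 3.137, -0.0]
force: [-5.7, -0.1, 24.5]
finger_gap: 0.0125
grasp_force: 61.3
```

```bash
python3 -m handwheel '[[[1,0,0,0,0,0,0],[1,0,0,0,0,0,0],[1,0,0,0,0,0,0],[1,0,0,0,0,0,0],[1,0,0,0,0,0,0],[1,0,0,0,0,0,0]]]'
python3 - <<'E'
from h import *
shot('side','s9.png')
for b in [(255,150,320,205),(255,250,315,310)]:
    c,a=green('side','pics/s9.png',b);print(c,a)
print(sleeve_sil('side',.4758,.0525,.048)[0],sleeve_sil('side',.434,.4,.003)[0])
E
```

```text
clock: 16.1
tool_pos: [0.4264, 0.0512, 0.0941]
tool_rot: [-0.085, 3.137, -0.0]
force: [-5.5, -0.8, 25.0]
finger_gap: 0.0124
grasp_force: 61.3
[305.3115942  178.85507246] 138
[279.34980989 280.01520913] 263
[305.65043632 177.52150019] [279.01309551 279.85488533]
```

The force is steady and well past the button's end of travel, and both sleeves are where they should be. Handing in.

```bash
python3 -c "from workcell import job_done; print(job_done())"
```

```text
the job is handed in; nothing more can be done
None
```

I handed the job in at about 16 s: the wide-bored sleeve is home on the gauge pin, the narrow one is in the red tray, and the gripped stylus is holding the teach button down with a steady 25 N (6 N needed).

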